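Start the die clamp screw of the seam press

ROBOT

A 6-joint arm with a two-finger parallel gripper is mounted at the origin on the work surface. World frame = base frame: x ahead of the robot, y to its left, z up, the work surface at z = 0. Lengths are in m, angles in rad, forces in N, time in s.
With the tool pointing down it reaches from about 0.15 to 0.775 m from the base axis. Payload 6.1 kg.
Tool frame: the origin (TCP) lies between the finger pads; the fingertips stand 14 mm ahead of it and the grasp point (between the pads) lies 5 mm behind it (bot.tcp_to_tips is the distance from the TCP to the fingertips, in m); z points along the fingers, y is the direction in which the jaws open and shut (so a half turn about z gives the same grasp; the last joint's range is limited). The gripper opens to 85 mm and grips with 20 to 120 N. Pads are 22 mm wide; open, the fingers measure 114 mm over their backs; the gripper's body (76 mm by 85 mm) begins 54 mm behind the grasp point. The pads swing forward as they close: fully open they stand 13 mm farther back than shut.
Start: joints at [1.281, 0.126, -0.04, 1.405, 0, 1.571], TCP at [0.15, 0.503, 0.245] pointing down, gripper open.
Joint ranges: [-2.72, 2.72], [-0.95, 1.95], [-1.27, 1.35], [-1.78, 2.02], [-1.46, 1.47], [-3.14, 3.14]. Speed limits (rad/s): [2.39, 2.39, 3.01, 3.14, 3.14, 3.14].

INTERFACE

Orientations are given as a unit quaternion [x, y, z, w].
In Python, from station import bot, vision gives the robot as it stands.
- The arm moves only by the shell command python3 -m pendant 'ROWS' [FORCE]. ROWS is JSON, a list of rows, each a list of 7 numbers: the shift along the tool's x, y, z in units of 0.15 m (1.0 is 0.15 m), then the turn, a rotation vector about the tool's x, y, z in units of 0.15 rad (1.0 is 0.15 rad), then the opening, from 0 (shut) to 1 (fully open). A call has 1 to 8 rows; each row shifts and turns the commanded pose from where the row before left it, along the tool's axes as they then stand; what a row does not reach is not made up. A row lasts 1/10 s, in which the tool goes at most 50 mm and 8.59 degrees, less where a joint would pass 70% of its speed; a pose out of reach is approached as far as the arm can. A call with a number of a shift or a turn outside -1 to 1 is refused whole. A call with a gripper value outside its range is refused whole. The fingers move at their own pace and stop on an object; FORCE is the grip in N (left out, the last holds). Time passes only in rows, so rows that do not move let the fingers close. It gives the time, the measured TCP pose, the force and the opening at its end, in the units of the state.
- bot.get_obs(): the state, without advancing time (a new reading comes with each control period).
- vision.camera(name): name is "side" or "top" or "wrist"; returns a dict with "pixels" (384x512x3 uint8, red, green, blue), "K" (3x3 intrinsics, pixels), "dist_coeffs" ([k1, k2, p1, p2, k3] as OpenCV has them; the pictures are not rectified), "cam_to_world" (4x4, takes a point from camera to world coordinates); the wrist camera has in their place "hand_eye" (4x4, takes a point from camera to tool coordinates, whose origin is the TCP and whose axes are the flange's). Camera axes: x right, y down, z forward; pixel columns grow to the right and rows downward; lengths in m; the calibration is good to about 2 mm. A picture is of the moment at which its call begins: read the wrist's pose just before it. There is no depth.
- bot.hand_in(): hands the job in, once; it reports no verdict.
The state is a dict: "clock": time; "joint_pos": joint angles; "joint_velocities": joint speeds; "joint_efforts": joint torques, N m; "tcp_pos": TCP position; "tool_rot": TCP orientation; "ft_force": force on the tool from outside, world axes, zero at the start; "moment": the same for the moment, N m; "opening": opening from 0.0 (shut) to 1.0 (fully open).
Only numpy, scipy, OpenCV 4.12 (cv2) and the standard library are available. Lean on these libraries where they do the work, as an engineer would, in place of code of your own. Each camera call takes 0.05 s, during which the arm holds its last target. There are 200 camera calls.

TASK

The lower die has just been changed on the seam press, and its clamp screw, the upright one with the round black knob, stands loose on top of its thread. Take the knob and turn the screw backward (anticlockwise seen from above) until it drops into the start of the thread, and only then turn it forward one full turn. Finish while still gripping the knob, holding the screw just started, and on the way do not press the red button or disturb the ball, the core or the ring gauge.

Things in the scene. Friction and masses are not known exactly. Their poses are not given: they have to be found in the camera images.
- knob_grip (a point): Middle of the grip of the screw's knob, on the screw's vertical axis. The knob is an upright black fluted cylinder 46 mm in diameter, 28 mm tall, that can be gripped at any yaw, with a white radial line on top; this point is 16 mm above its underside, 12 mm below its top, and 113 mm above the table when screw_sink reads 0. Knob and screw weigh 0.3 to 0.55 kg.
- knob_mark (a point): Outer end of the white index line on top of the knob, 18 mm from the screw's axis; it goes round as the screw turns.
- collar_top (a point): Centre of the top of the dark steel guide collar, 52 mm across, fixed on the press round the screw, 71 mm above the table. Between it and the knob the threaded steel shank, 30 mm across, is bare for 26 mm less screw_sink. The screw is captive: it can only turn and move up and down here, turns against light friction (under 0.15 N m) and stays where it is left.
- clamp_screw (a joint): Angle of the screw (rad, does not wrap); grows turning forward, clockwise seen from above; 1.3 to 1.8 at the start. Right-hand thread, 6 mm per turn. Where the thread begins is hidden and differs each time: the drop comes after turning backward by 0.8 to 2.4 rad. From the drop, one full turn forward is wanted (a quarter turn either way will do).
- screw_sink (a joint): How far the screw is down (m): 0 to 0.003 at the start, lying on top of the thread. Turned back it rises slightly (6 mm per turn), then can fall 6 mm, to about 0.006: a firm grip carries it (its weight hangs on the gripper), so ease the grip or follow it down. Forward from there it sinks 6 mm per turn, to 0.012 after one turn; play 0.6 mm. Further back it only rises again.
- press: The seam press, fixed. Origin on the table under the screw's axis; its x axis points from the screw back to die and column. Grey base 220 mm wide, x -70 to 460 mm, top at 45 mm; die shoe's tongue 64 mm wide, top at 61 mm. Guard door at x 120 to 160 mm, 260 mm high; blue head and column behind it up to 600 mm high. Else nothing within 120 mm of the screw is above 75 mm.
- cycle_button (a joint): Red push button of the press, 34 mm across, in a yellow housing on the base, about 105 mm from the screw's axis, its top 67 mm above the table (on the robot's side of the screw): 0 released, 0.006 m pressed home. Not to be pressed.
- ball_center (a point): Centre of the matte white training ball, 72 mm in diameter, lying on a black rubber ring 60 mm across.
- core_center (a point): Centre of the cream polymer core, a ball 52 mm in diameter, lying on a black rubber ring 48 mm across.
- ring_gauge: Stainless ring gauge lying flat on the table, 104 mm outside, 72 mm bore, 16 mm high; origin at the centre of its underside.

How it is judged:
On the way:
1. turned backward, the screw has dropped one pitch into the start of the thread (value of joint clamp_screw below 0.9 rad and value of joint screw_sink above 0.0042 m), for 0.15 s.
At the end, for the whole second after the job is handed in: The screw has been turned forward about one turn from the drop (it has sunk 9.9 to 13.6 mm in all, about a quarter turn either way), it is at rest, and the fingers still grip the knob (more than 2 N, grasp point within 25 mm of the middle of the knob) (value of joint screw_sink between 0.0099 and 0.0136 m and contact force between the fingers and clamp_screw above 2 N and distance between the grasp point and knob_grip below 0.025 m and velocity of joint clamp_screw between -0.1 and 0.1 rad/s); the arm keeps its last pose, push and grip.
It fails at once if the screw is turned forward, by more than a radian from where it stood, before it has dropped (value of joint clamp_screw above 2.9 rad and value of joint screw_sink below 0.0055 m).
It fails at once if the red button is pressed (value of joint cycle_button above 0.003 m).
It fails at once if the ball, the core or the ring gauge is moved by more than 25 mm (distance of any of ball_center, core_center, ring_gauge from where it was at the start of the episode above 0.025 m).
It also fails if it takes over 64 s, if anything falls off the work surface, if the arm or the gripper's body presses on something with over 40 N, if the wrist force passes 120 N, or if a joint passes its speed limit or range.

## Working session

There is one attempt and no reset: what is moved stays moved. The work goes in short steps, Python scripts to look and compute and a shell command to move; the robot and the scene stay as the last step left them, time stands still between calls to the robot, and variables do not carry over. Pictures are saved under pics/ and viewed, about 8 in all and at most 12, crops included, and the job is handed in when it is done.

```bash
mkdir -p pics; ls
python3 - <<'E'
from station import bot, vision
import cv2, numpy as np
o=bot.get_obs(); print({k:np.round(v,3).tolist() for k,v in o.items()})
ims=[]
for n in ("side","top"):
    c=vision.camera(n); np.savez(f"{n}.npz",**c)
    ims.append(c["pixels"]); print(n,c["K"].tolist(),np.round(c["dist_coeffs"],3),np.round(c["cam_to_world"],3).tolist())
cv2.imwrite("pics/top.png",cv2.cvtColor(ims[1],cv2.COLOR_RGB2BGR)); cv2.imwrite("pics/side.png",cv2.cvtColor(ims[0],cv2.COLOR_RGB2BGR))
E
```

```text
pics
{'clock': 0.0, 'joint_pos': [1.281, 0.126, -0.041, 1.405, 0.0, 1.571], 'joint_velocities': [0.001, -0.002, -0.002, 0.001, 0.0, -0.0], 'joint_efforts': [0.001, -43.592, 35.292, 0.017, 0.0, -0.0], 'tcp_pos': [0.15, 0.503, 0.245], 'tool_rot': [0.144, 0.99, -0.001, -0.0], 'ft_force': [-0.427, 0.405, 0.915], 'moment': [0.047, -0.004, 0.024], 'opening': 0.998}
side [[364.8787534562065, 0.0, 256.8191821178216], [0.0, 364.8787534562065, 190.79323084752093], [0.0, 0.0, 1.0]] [-0.075  0.     0.     0.     0.   ] [[-0.986, -0.106, 0.132, 0.39], [-0.169, 0.56, -0.811, 0.815], [0.012, -0.822, -0.569, 0.494], [0.0, 0.0, 0.0, 1.0]]
top [[385.2417538935346, 0.0, 252.8057571330173], [0.0, 385.2417538935346, 192.67794216960922], [0.0, 0.0, 1.0]] [0.022 0.    0.    0.    0.   ] [[-0.03, -0.998, 0.048, 0.424], [-0.999, 0.029, -0.013, 0.233], [0.012, -0.048, -0.999, 0.768], [0.0, 0.0, 0.0, 1.0]]
```

View pics/top.png

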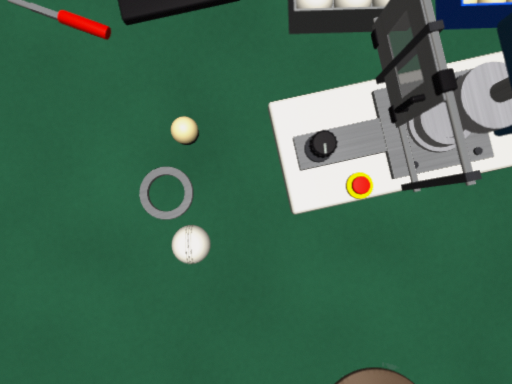

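View pics/side.png

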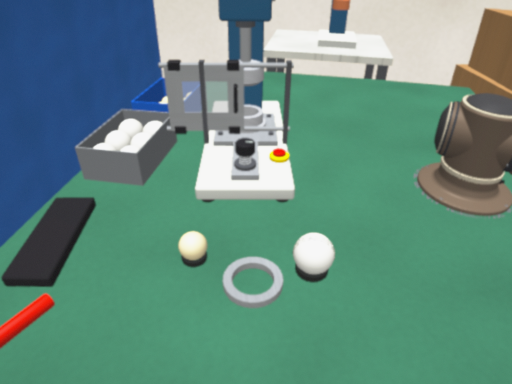

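Top view: knob at about (322,145), red button (361,185), core (184,130), ring (166,193), ball (191,244). The press runs to the right, with its door open at the upper right. In the side view the knob is at (245,147) and the button at (280,155).

```bash
cat > h.py <<'E'
import numpy as np, cv2
def ray(c,uv,M=None):
    M=c["cam_to_world"] if M is None else M
    p=cv2.undistortPoints(np.array([[uv]],float),c["K"],c["dist_coeffs"])[0,0]
    return M[:3,3], M[:3,:3]@np.array([p[0],p[1],1.])
def plane(c,uv,z,M=None):
    o,d=ray(c,uv,M); return o+d*(z-o[2])/d[2]
def tri(r1,r2):
    A=np.array([r1[1],-r2[1]]).T; s=np.linalg.lstsq(A,r2[0]-r1[0],rcond=None)[0]
    a,b=r1[0]+s[0]*r1[1],r2[0]+s[1]*r2[1]; return (a+b)/2,np.linalg.norm(a-b)
def blob(m,near):
    n,l,s,c=cv2.connectedComponentsWithStats(m.astype(np.uint8))
    k=min((i for i in range(1,n) if s[i,4]>25),key=lambda i:np.linalg.norm(c[i]-near)); return c[k],s[k],l==k
E
python3 - <<'E'
from h import *
T,S=[dict(np.load(f"{n}.npz")) for n in("top","side")]
def red(c): p=c["pixels"].astype(int); return (p[...,0]>150)&(p[...,1]<70)&(p[...,2]<70)
def dark(c): return c["pixels"].max(2)<60
for nm,f,a,b in(("button",red,(361,185),(280,155)),("knob",dark,(322,145),(245,147))):
    ca,sa,_=blob(f(T),a); cb,sb,_=blob(f(S),b); print(nm,ca,sa,cb,sb,tri(ray(T,ca),ray(S,cb)),plane(T,ca,.067 if nm=="button" else .112))
def gray(c): return c["pixels"].min(2)>200
for nm,uv,z in(("ball",(191,244),.04),("core",(184,130),.03),("ring",(166,193),.016),("corner1",(270,103),.045),("corner2",(296,213),.045)): print(nm,plane(T,uv,z))
p=T["pixels"][105:185,280:400]; q=S["pixels"][125:185,205:305]
cv2.imwrite("pics/crop.png",cv2.cvtColor(np.vstack([cv2.resize(p,(720,480)[:2],interpolation=0)[:300],cv2.resize(q,(720,432),interpolation=0)[:300]]),cv2.COLOR_RGB2BGR))
E
```

```text
button [360.44104803 184.93886463] [352 177  18  17 229] [278.83928571 152.42857143] [274 150  11   6  56] (array([0.46549807, 0.02494392, 0.06114624]), np.float64(0.0005104534494447141)) [0.46540377 0.02668106 0.067     ]
knob [321.82097649 144.00723327] [308 131  29  28 553] [244.45410628 148.25120773] [237 140  17  16 207] (array([0.53589473, 0.10198149, 0.10588916]), np.float64(0.0002693675146754307)) [0.53499205 0.10320105 0.112     ]
ball [0.36549666 0.34179387 0.04      ]
core [0.58346634 0.35184454 0.03      ]
ring [0.46380332 0.39171657 0.016     ]
corner1 [0.62744452 0.18549773 0.045     ]
corner2 [0.41757587 0.14339555 0.045     ]
```

View pics/crop.png

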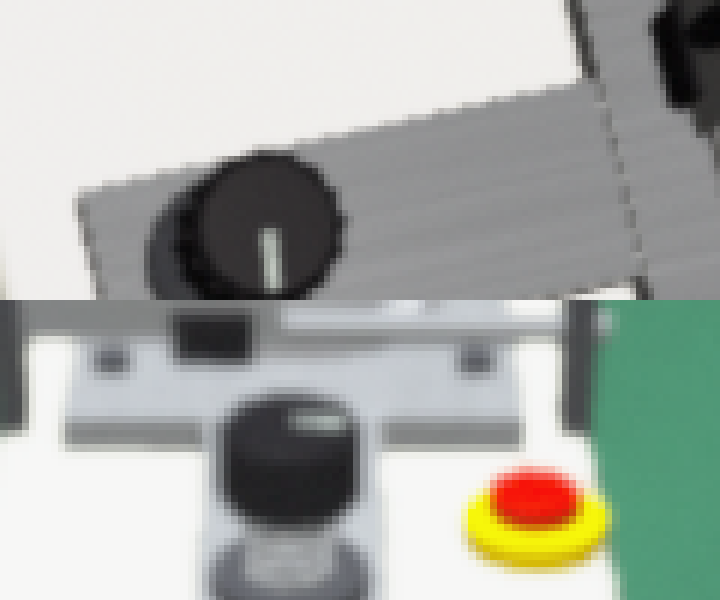

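```bash
python3 -m pendant '[[-0.23,-0.131,0,0,0,0,1],[-0.23,-0.131,0,0,0,0,1],[-0.23,-0.131,0,0,0,0,1],[-0.23,-0.131,0,0,0,0,1],[-0.23,-0.131,0,0,0,0,1],[-0.23,-0.131,0,0,0,0,1],[-0.23,-0.131,0,0,0,0,1]]' 30
python3 -m pendant '[[-0.23,-0.131,0,0,0,0,1],[-0.23,-0.131,0,0,0,0,1],[-0.23,-0.131,0,0,0,0,1],[-0.23,-0.131,0,0,0,0,1],[-0.23,-0.131,0,0,0,0,1],[-0.23,-0.131,0,0,0,0,1],[-0.23,-0.131,0,0,0,0,1],[0,0,0,0,0,0,1]]'
cat > w.py <<'E'
from station import bot, vision
from h import *
from scipy.spatial.transform import Rotation as R
import sys
def wrist(name):
    o=bot.get_obs(); c=vision.camera("wrist"); M=np.eye(4); M[:3,:3]=R.from_quat(o["tool_rot"]).as_matrix(); M[:3,3]=o["tcp_pos"]
    cv2.imwrite(f"pics/{name}.png",cv2.cvtColor(c["pixels"],cv2.COLOR_RGB2BGR)); return o,c,M@c["hand_eye"],M
E
python3 - <<'E'
from w import *
o,c,W,M=wrist("w1"); np.savez("w1.npz",W=W,M=M,**c)
print(np.round(o["joint_pos"],3),np.round(o["tcp_pos"],4),np.round(o["tool_rot"],4),np.round(o["ft_force"],2)); print(np.round(c["hand_eye"],3))
E
```

```text
clock: 0.8
tcp_pos: [0.3428, 0.3008, 0.2451]
tool_rot: [0.144, 0.99, -0.0, -0.0]
ft_force: [1.0, 0.4, 0.1]
opening: 1.0
clock: 1.6
tcp_pos: [0.5365, 0.0984, 0.244]
tool_rot: [0.147, 0.989, -0.001, -0.0]
ft_force: [0.1, 1.2, -0.4]
opening: 1.0
[ 1.82e-01  1.66e-01  4.00e-03  1.41e+00 -1.00e-03  4.76e-01] [0.5365 0.0984 0.244 ] [ 1.466e-01  9.892e-01 -7.000e-04 -4.000e-04] [ 0.13  1.18 -0.41]
[[ 0.    -0.963 -0.271  0.07 ]
 [ 1.     0.     0.001 -0.002]
 [-0.001 -0.271  0.963 -0.129]
 [ 0.     0.     0.     1.   ]]
```

View pics/w1.png

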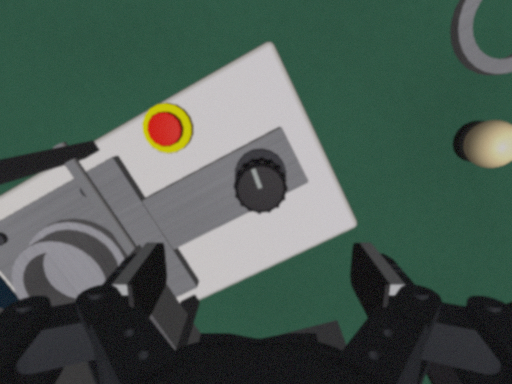

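Wrist view: knob top centred near (260,187) with the line pointing up-left to (254,170); button at (165,128).

Run:
```python
from w import *
c=dict(np.load("w1.npz")); W,M=c["W"],c["M"]; o={"tool_rot":R.from_matrix(M[:3,:3]).as_quat()}
T=dict(np.load("top.npz")); S=dict(np.load("side.npz"))
p=c["pixels"].astype(int)
d=(p.max(2)<75)
cd,s,m=blob(d[:260],(260,187)); print(cd,s)
b,sb,_=blob((p[...,0]>150)&(p[...,1]<80)&(p[...,2]<80),(165,128)); print("button",plane(c,b,.067,W))
g=p.min(2)>130; g=g&(np.hypot(*(np.indices(g.shape)[::-1]-np.array([260,187])[:,None,None]))<24)
ys,xs=np.nonzero(g); print("line px",len(xs),xs.min(),xs.max(),ys.min(),ys.max())
for uv in((260.5,188),tuple(cd)): print(uv,plane(c,uv,.124,W),plane(c,uv,.112,W))
r=ray(c,cd,W); 
ct,_,_=blob(T["pixels"].max(2)<60,(322,145)); cs,_,_=blob(S["pixels"].max(2)<60,(245,147))
print(tri(r,ray(T,ct)),tri(r,ray(S,cs)))
q=cv2.resize(c["pixels"][140:235,205:315],None,fx=6,fy=6,interpolation=0); cv2.imwrite("pics/w1c.png",q[...,::-1])
# project hypotheses
for X in((.534,.103),(.536,.102)):
    t=np.linspace(0,6.28,5)[:-1]
    P=np.c_[X[0]+.023*np.cos(t),X[1]+.023*np.sin(t),np.full(4,.124)]; Wi=np.linalg.inv(W)
    print(cv2.projectPoints(P,cv2.Rodrigues(Wi[:3,:3])[0],Wi[:3,3],c["K"],c["dist_coeffs"])[0][:,0].round(1).tolist())
```

```text
[260.16700528 180.5099553 ] [ 234  149   53   63 2461]
button [0.46306811 0.02399806 0.067     ]
line px 63 252 260 170 187
(260.5, 188) [0.53241305 0.09988868 0.124     ] [0.53546187 0.0990547  0.112     ]
(np.float64(260.1670052824055), np.float64(180.50995530272246)) [0.52624978 0.10145568 0.124     ] [0.5290012  0.10069731 0.112     ]
(array([0.53846956, 0.09776513, 0.07964316]), np.float64(0.004347658296874325)) (array([0.53343975, 0.10040313, 0.10455403]), np.float64(0.005341524580811934))
[[272.4, 213.9], [291.5, 180.9], [256.6, 162.4], [238.1, 196.4]]
[[271.9, 216.3], [291.0, 183.5], [256.1, 165.1], [237.7, 198.9]]
```

View pics/w1c.png

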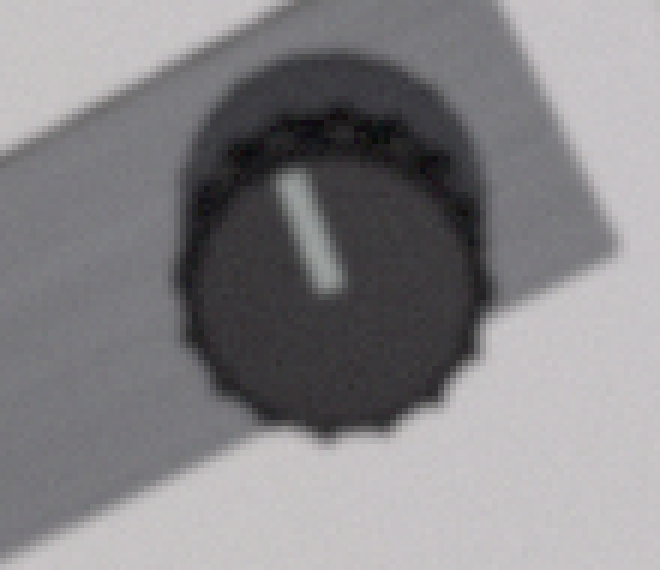

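```bash
python3 -m pendant '[[0.025,0.014,0.2,0,0,0,1],[0,0,0.2,0,0,0,1],[0,0,0.19,0,0,0,1],[0,0,0,0,0,0,1]]'
python3 - <<'E'
from w import *
o,c,W,M=wrist("w2"); np.savez("w2.npz",W=W,M=M,**c)
print(np.round(o["joint_pos"],3),np.round(o["tcp_pos"],4),np.round(o["tool_rot"],4),np.round(o["ft_force"],2))
E
```

```text
clock: 2.05
tcp_pos: [0.5281, 0.1049, 0.153]
tool_rot: [0.144, 0.99, -0.001, -0.004]
ft_force: [-0.8, 0.0, 1.0]
opening: 0.998
[ 0.196  0.172 -0.188  1.218  0.     0.484] [0.5281 0.1049 0.153 ] [ 0.1438  0.9896 -0.0011 -0.0035] [-0.82  0.01  1.01]
```

View pics/w2.png

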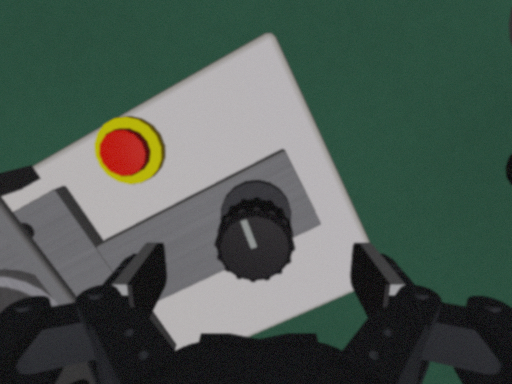

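w2: knob top centred near (255.5,243), between the fingers; the line points up-left.

```bash
python3 -m pendant '[[0,0,0,0,0,0,1],[0,0,0,0,0,0,1],[0,0,0,0,0,0,1]]'
python3 - <<'E'
from w import *
o,c,W,M=wrist("w3"); print(np.round(o["tcp_pos"],4),np.round(o["tool_rot"],4))
p=c["pixels"].astype(int); b,sb,_=blob((p[...,0]>150)&(p[...,1]<80)&(p[...,2]<80),(123,150)); print("button",b,plane(c,b,.067,W))
d=p.max(2)<62; m=np.zeros_like(d); m[190:300,205:305]=d[190:300,205:305]; cd,s,_=blob(m,(255,240)); print(cd,s)
R_=s[2]/2; uv=(s[0]+R_-.5,s[1]+s[3]-R_-.5); print(uv)
for q in(uv,):
  for z in(.122,.124): P=plane(c,q,z,W); print(P,"tool off",(np.linalg.inv(M)@np.r_[P,1])[:3].round(4))
E
```

```text
clock: 2.4
tcp_pos: [0.532, 0.1048, 0.1584]
tool_rot: [0.144, 0.99, 0.0, 0.001]
ft_force: [0.2, -0.2, -0.7]
opening: 1.0
[0.532  0.1048 0.1584] [1.443e-01 9.895e-01 4.000e-04 1.200e-03]
button [122.16005205 145.08848406] [0.46297424 0.02377669 0.067     ]
[252.83088078 227.22712732] [ 214  190   77   80 4689]
(np.float64(252.0), np.float64(231.0))
[0.52967924 0.10024187 0.122     ] tool off [ 0.001  -0.0051  0.0364]
[0.52888491 0.10051869 0.124     ] tool off [ 0.0019 -0.0051  0.0344]
```

```bash
python3 -m pendant '[[0,-0.023,0.1,0,0,0,1],[0,0,0.12,0,0,0,1],[0,0,0.12,0,0,0,1],[0,0,0,0,0,0,1],[0,0,0,0,0,0,1],[0,0,0,0,0,0,1]]'; python3 -m pendant '[[0,0,0,0,0,0,0.5],[0,0,0,0,0,0,0.5],[0,0,0,0,0,0,0.5],[0,0,0,0,0,0,0.5],[0,0,0,0,0,0,0.5],[0,0,0,0,0,0,0.5]]' 20;  python3 -m pendant '[[0,0,0,0,0,0,0.5],[0,0,0,0,0,0,0.5],[0,0,0,0,0,0,0.5],[0,0,0,0,0,0,0.5]]' 20; python3 -c "
from station import bot;o=bot.get_obs();print(o)"
```

```text
clock: 3.05
tcp_pos: [0.531, 0.1014, 0.1071]
tool_rot: [0.144, 0.99, 0.0, 0.001]
ft_force: [0.4, 0.4, 0.5]
opening: 1.002
clock: 3.65
tcp_pos: [0.5307, 0.1017, 0.1063]
tool_rot: [0.144, 0.99, 0.001, 0.0]
ft_force: [0.3, 3.5, 4.8]
opening: 0.531
clock: 4.05
tcp_pos: [0.5307, 0.1017, 0.1063]
tool_rot: [0.144, 0.99, 0.001, 0.0]
ft_force: [0.7, 4.7, 4.5]
opening: 0.535
{'clock': 4.05, 'joint_pos': array([ 1.88872231e-01,  1.89618729e-01, -2.71339919e-01,  1.10865564e+00,
        7.91087166e-04,  4.78380379e-01]), 'joint_velocities': array([-0.00028237,  0.00079689,  0.00070646,  0.0002978 ,  0.00156038,
        0.00045387]), 'joint_efforts': array([-2.20332161e+00, -4.33758759e+01,  3.09873927e+01,  4.01951149e-01,
       -1.09911930e+00,  2.71757646e-02]), 'tcp_pos': array([0.5306789 , 0.10166632, 0.10627843]), 'tool_rot': array([1.44248812e-01, 9.89541194e-01, 5.67274942e-04, 4.28899859e-04]), 'ft_force': array([0.7382862 , 4.69985599, 4.48368856]), 'moment': array([8.04585441e-01, 2.02137974e-04, 1.59436420e-02]), 'opening': 0.534769398922872}
```

```bash
cat > s.py <<'E'
from station import bot
import numpy as np
from scipy.spatial.transform import Rotation as R
o=bot.get_obs(); M=R.from_quat(o["tool_rot"]).as_matrix()
print("j6 %.3f yaw %.3f tilt"%(o["joint_pos"][5],np.arctan2(M[1,0],M[0,0])),M[:2,2].round(3),"tcp",o["tcp_pos"].round(4),"F",o["ft_force"].round(1),"Ftool",(M.T@o["ft_force"]).round(1),"M",o["moment"].round(2))
E
python3 s.py; python3 -m pendant '[[0,0,0,0,0,-0.75,0.5],[0,0,0,0,0,-0.75,0.5],[0,0,0,0,0,0,0.5],[0,0,0,0,0,0,0.5]]' 20; python3 s.py
python3 - <<'E'
from w import *
o,c,W,M=wrist("w4")
E
```

```text
j6 0.478 yaw 2.852 tilt [0.001 0.001] tcp [0.5307 0.1017 0.1063] F [0.7 4.7 4.5] Ftool [ 0.6  4.7 -4.5] M [0.8  0.   0.02]
clock: 4.45
tcp_pos: [0.5305, 0.1008, 0.1063]
tool_rot: [0.032, 0.999, -0.001, 0.0]
ft_force: [-0.5, 1.9, 6.9]
opening: 0.529
j6 0.253 yaw 3.077 tilt [ 0.001 -0.001] tcp [0.5305 0.1008 0.1063] F [-0.5  1.9  6.9] Ftool [ 0.6  1.8 -6.9] M [0.06 0.1  0.13]
```

View pics/w4.png

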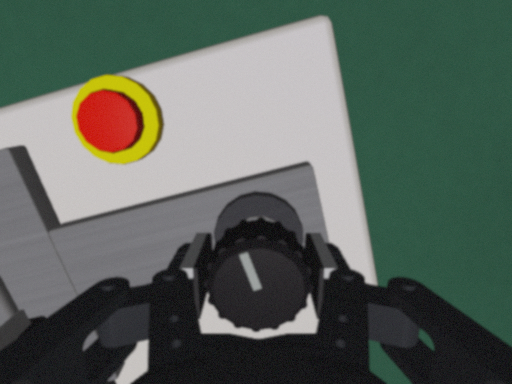

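w4 shows the knob gripped between the pads. The line from (242,254) to (258,290) has kept its angle to the gripper, so the knob turns with it.

```bash
for i in 1; do python3 -m pendant '[[0,0,0,0,0,-0.75,0.5],[0,0,0,0,0,-0.75,0.5],[0,0,0,0,0,0,0.5]]' 20 >/dev/null; python3 s.py; 
python3 -m pendant '[[0,0,0,0,0,-0.75,0.5],[0,0,0,0,0,-0.75,0.5],[0,0,0,0,0,0,0.5]]' 20 >/dev/null; python3 s.py; done
```

```text
j6 0.026 yaw -2.980 tilt [ 0.001 -0.003] tcp [0.5306 0.0999 0.1064] F [-0.2 -2.5  8.2] Ftool [ 0.6 -2.4 -8.2] M [-0.65  0.13  0.13]
j6 -0.199 yaw -2.755 tilt [ 0.002 -0.005] tcp [0.5308 0.0991 0.1066] F [-0.3 -6.   8.5] Ftool [ 2.5 -5.5 -8.5] M [-1.19  0.02  0.08]
```

```bash
python3 -m pendant '[[0,-0.01,0,0,0,-0.75,0.5],[0,0,0,0,0,-0.75,0.5],[0,0,0,0,0,0,0.5]]' 20 >/dev/null; python3 s.py; 
python3 -m pendant '[[0,0,0,0,0,-0.75,0.5],[0,0,0,0,0,-0.75,0.5],[0,0,0,0,0,0,0.5]]' 20 >/dev/null; python3 s.py
```

```text
j6 -0.427 yaw -2.530 tilt [ 0.002 -0.004] tcp [0.5313 0.0982 0.1068] F [-1.1 -3.8 10.3] Ftool [  3.1  -2.6 -10.3] M [-0.93  0.22  0.15]
j6 -0.652 yaw -2.306 tilt [ 0.003 -0.005] tcp [0.5319 0.0975 0.1069] F [ 0.4 -6.8  9.8] Ftool [ 4.8 -4.9 -9.8] M [-1.4  -0.22  0.14]
```

The TCP path fits a circle about (0.5347, 0.1005), so the knob sits about 4 mm off along tool x. I'll open, recentre and regrip.

```bash
python3 -m pendant '[[0,0,0,0,0,0,0.75],[0,0,0,0,0,0,0.75],[0,0,0,0,0,0,0.75],[0,0,0,0,0,0,0.75]]' 20 >/dev/null; python3 s.py
```

```text
j6 -0.649 yaw -2.306 tilt [-0.001 -0.   ] tcp [0.5305 0.0998 0.1053] F [ 1.  -0.2 -0.9] Ftool [-0.5 -0.8  0.9] M [-0.02  0.03  0.04]
```

```bash
python3 -m pendant '[[-0.022,-0.018,0,0,0,0,0.75],[0,0,0,0,0,0,0.75],[0,0,0,0,0,0,0.75]]' 20 >/dev/null; python3 s.py; python3 -m pendant '[[0,0,0,0,0,0,0.5],[0,0,0,0,0,0,0.5],[0,0,0,0,0,0,0.5],[0,0,0,0,0,0,0.5],[0,0,0,0,0,0,0.5]]' 20; python3 s.py; python3 -m pendant '[[0,0,0,0,0,-0.75,0.5],[0,0,0,0,0,-0.75,0.5],[0,0,0,0,0,0,0.5]]' 20 >/dev/null; python3 s.py
```

```text
j6 -0.650 yaw -2.306 tilt [-0. -0.] tcp [0.5352 0.1006 0.1057] F [ 0.4  0.2 -0.1] Ftool [-0.4 -0.1  0.1] M [-0.01  0.    0.03]
clock: 6.9
tcp_pos: [0.5349, 0.1006, 0.1058]
tool_rot: [-0.406, 0.914, 0.0, -0.0]
ft_force: [-1.6, 1.0, 1.7]
opening: 0.535
j6 -0.650 yaw -2.306 tilt [-0.  0.] tcp [0.5349 0.1006 0.1058] F [-1.6  1.   1.7] Ftool [ 0.3  1.9 -1.6] M [ 0.3   0.36 -0.01]
j6 -0.875 yaw -2.081 tilt [-0.  0.] tcp [0.5349 0.1006 0.106 ] F [-2.6  1.3  2.8] Ftool [ 0.1  2.9 -2.8] M [0.29 0.42 0.07]
```

```bash
python3 -m pendant '[[0,0,0.007,0,0,-0.75,0.5],[0,0,0,0,0,-0.75,0.5],[0,0,0,0,0,0,0.5]]' 20 >/dev/null; python3 s.py; 
python3 -m pendant '[[0,0,0,0,0,-0.75,0.5],[0,0,0,0,0,-0.75,0.5],[0,0,0,0,0,0,0.5]]' 20 >/dev/null; python3 s.py
```

```text
j6 -1.099 yaw -1.857 tilt [0.    0.001] tcp [0.5349 0.1007 0.1057] F [-5.3  1.4  8.9] Ftool [ 0.2  5.5 -8.9] M [0.26 0.91 0.07]
j6 -1.324 yaw -1.632 tilt [0.001 0.001] tcp [0.535  0.1007 0.1061] F [-5.7  1.2 10.4] Ftool [ -0.8   5.8 -10.4] M [0.19 1.01 0.15]
```

```bash
python3 -m pendant '[[0,0.005,0,0,0,-0.75,0.5],[0,0,0,0,0,-0.75,0.5],[0,0,0,0,0,0,0.5]]' 20 >/dev/null; python3 s.py; 
python3 -m pendant '[[0,0,0,0,0,-0.75,0.5],[0,0,0,0,0,-0.75,0.5],[0,0,0,0,0,0,0.5]]' 20 >/dev/null; python3 s.py
```

```text
j6 -1.547 yaw -1.408 tilt [0.001 0.   ] tcp [0.5348 0.1006 0.1046] F [ 1.5  2.7 -2.9] Ftool [-2.4 -1.9  2.9] M [ 0.45 -0.58  0.18]
j6 -1.771 yaw -1.185 tilt [0. 0.] tcp [0.5347 0.1006 0.1042] F [ 3.2  2.8 -6.9] Ftool [-1.3 -4.   6.9] M [ 0.47 -0.62  0.04]
```

The z force flipped from +10 to −7 N, so the thread start has been reached and the screw now hangs on the grip. I'll follow it down.

```bash
python3 -m pendant '[[0,0,0.015,0,0,0,0.5],[0,0,0.01,0,0,0,0.5],[0,0,0,0,0,0,0.5],[0,0,0,0,0,0,0.5]]' 20 >/dev/null; python3 s.py; 
python3 -m pendant '[[0,0,0.01,0,0,0,0.5],[0,0,0,0,0,0,0.5],[0,0,0,0,0,0,0.5]]' 20 >/dev/null; python3 s.py
```

```text
j6 -1.773 yaw -1.183 tilt [0.001 0.   ] tcp [0.5347 0.1006 0.1012] F [ 3.6  2.3 -1.1] Ftool [-0.7 -4.2  1.1] M [ 0.5  -0.69 -0.05]
j6 -1.774 yaw -1.182 tilt [0.002 0.   ] tcp [0.5347 0.1006 0.1007] F [0.7 2.3 5.4] Ftool [-1.9 -1.5 -5.4] M [ 0.41 -0.17 -0.09]
```

```bash
python3 -m pendant '[[0,0,0,0,0,0,0.75],[0,0,0,0,0,0,0.75],[0,0,0,0,0,0,0.75],[0,0,0,0,0,0,0.75]]' 20 >/dev/null; python3 s.py
python3 - <<'E'
from w import *
o,c,W,M=wrist("w5")
c2=vision.camera("top"); cv2.imwrite("pics/t5.png",c2["pixels"][...,::-1])
E
```

```text
j6 -1.774 yaw -1.182 tilt [-0.001 -0.   ] tcp [0.534  0.1003 0.0992] F [ 0.5  0.3 -0.1] Ftool [-0.  -0.6  0.1] M [-0.03 -0.04 -0.  ]
```

View pics/w5.png

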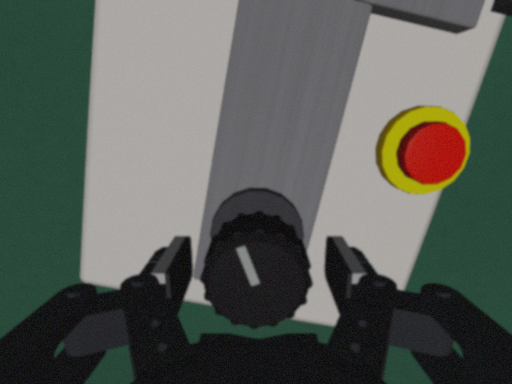

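w5: the line, (238,247) to (256,287), is at the same angle to the gripper as in w4, so there was no slip and the screw has turned back about 2.25 rad in all. Next I wind the open gripper back and regrip for the forward turn.

```bash
python3 -m pendant '[[0.002,-0.005,0,0,0,-1,0.75],[0,0,0,0,0,-1,0.75],[0,0,0,0,0,-1,0.75],[0,0,0,0,0,-1,0.75],[0,0,0,0,0,-1,0.75],[0,0,0,0,0,-1,0.75],[0,0,0,0,0,-1,0.75],[0,0,0,0,0,-1,0.75]]' 20 >/dev/null; python3 s.py; python3 -m pendant '[[0,0,0,0,0,0,0.75],[0,0,0,0,0,0,0.75],[0,0,0,0,0,0,0.5],[0,0,0,0,0,0,0.5],[0,0,0,0,0,0,0.5],[0,0,0,0,0,0,0.5],[0,0,0,0,0,0,0.5]]' 30; python3 s.py
```

```text
j6 -2.981 yaw 0.025 tilt [-0. -0.] tcp [0.535  0.1005 0.0994] F [ 0.1 -0.6  0.8] Ftool [ 0.   0.6 -0.8] M [-0.02 -0.02  0.03]
clock: 11.1
tcp_pos: [0.5351, 0.1006, 0.0996]
tool_rot: [1.0, 0.009, 0.0, -0.0]
ft_force: [-0.5, 1.2, 1.3]
opening: 0.53
j6 -2.974 yaw 0.018 tilt [0. 0.] tcp [0.5351 0.1006 0.0996] F [-0.5  1.2  1.3] Ftool [-0.5 -1.2 -1.3] M [ 0.04  0.15 -0.07]
```

Forward: 8 rows of 0.9 (0.135 rad each) per call, following down at 0.00086 units per row.

```bash
python3 -m pendant '[[0,0,0.001,0,0,0.9,0.5],[0,0,0.001,0,0,0.9,0.5],[0,0,0.001,0,0,0.9,0.5],[0,0,0.001,0,0,0.9,0.5],[0,0,0.001,0,0,0.9,0.5],[0,0,0.001,0,0,0.9,0.5],[0,0,0.001,0,0,0.9,0.5],[0,0,0,0,0,0,0.5]]' 30 >/dev/null; python3 s.py; python3 -m pendant '[[0,0,0.001,0,0,0.9,0.5],[0,0,0.001,0,0,0.9,0.5],[0,0,0.001,0,0,0.9,0.5],[0,0,0.001,0,0,0.9,0.5],[0,0,0.001,0,0,0.9,0.5],[0,0,0.001,0,0,0.9,0.5],[0,0,0.001,0,0,0.9,0.5],[0,0,0,0,0,0,0.5]]' 30 >/dev/null; python3 s.py
```

```text
j6 -2.029 yaw -0.927 tilt [-0. -0.] tcp [0.535  0.1003 0.0986] F [-1.2 -0.9  3.8] Ftool [ 0.1  1.5 -3.8] M [-0.2   0.49 -0.13]
j6 -1.087 yaw -1.869 tilt [-0.001 -0.   ] tcp [0.5347 0.1003 0.0976] F [-3.2 -2.   5.2] Ftool [ 2.9  2.5 -5.2] M [-0.24  0.89 -0.18]
```

```bash
python3 -m pendant '[[0,0,0.001,0,0,0.9,0.5],[0,0,0.001,0,0,0.9,0.5],[0,0,0.001,0,0,0.9,0.5],[0,0,0.001,0,0,0.9,0.5],[0,0,0.001,0,0,0.9,0.5],[0,0,0.001,0,0,0.9,0.5],[0,0,0.001,0,0,0.9,0.5],[0,0,0,0,0,0,0.5]]' 30 >/dev/null; python3 s.py; python3 -m pendant '[[0,0,0.001,0,0,0.9,0.5],[0,0,0.001,0,0,0.9,0.5],[0,0,0.001,0,0,0.9,0.5],[0,0,0.001,0,0,0.9,0.5],[0,0,0.001,0,0,0.9,0.5],[0,0,0.001,0,0,0.9,0.5],[0,0,0.001,0,0,0.9,0.5],[0,0,0,0,0,0,0.5]]' 30 >/dev/null; python3 s.py
```

```text
j6 -0.142 yaw -2.813 tilt [-0.001  0.   ] tcp [0.5346 0.1005 0.0966] F [-4.1 -0.7  4.9] Ftool [ 4.1  0.6 -4.9] M [-0.05  0.87 -0.18]
j6 0.802 yaw 2.526 tilt [-0.001  0.001] tcp [0.5347 0.1007 0.0956] F [-6.   0.7  7. ] Ftool [ 5.3 -2.9 -7. ] M [ 0.09  0.83 -0.21]
```

```bash
python3 -m pendant '[[0,0,0.001,0,0,0.9,0.5],[0,0,0.001,0,0,0.9,0.5],[0,0,0.001,0,0,0.9,0.5],[0,0,0.001,0,0,0.9,0.5],[0,0,0.001,0,0,0.9,0.5],[0,0,0.001,0,0,0.9,0.5],[0,0,0.001,0,0,0.9,0.5],[0,0,0,0,0,0,0.5]]' 30 >/dev/null; python3 s.py; python3 -m pendant '[[0,0,0.001,0,0,0.9,0.5],[0,0,0.001,0,0,0.9,0.5],[0,0,0.001,0,0,0.9,0.5],[0,0,0.001,0,0,0.9,0.5],[0,0,0.001,0,0,0.9,0.5],[0,0,0.001,0,0,0.9,0.5],[0,0,0.001,0,0,0.9,0.5],[0,0,0,0,0,0,0.5]]' 30 >/dev/null; python3 s.py;  python3 -m pendant '[[0,0,0.001,0,0,0.9,0.5],[0,0,0.001,0,0,0.9,0.5],[0,0,0,0,0,0,0.5],[0,0,0,0,0,0,0.5],[0,0,0,0,0,0,0.5]]' 30; python3 s.py
python3 - <<'E'
from w import *
wrist("w6")
c=vision.camera("side"); cv2.imwrite("pics/s6.png",c["pixels"][...,::-1])
E
```

```text
j6 1.746 yaw 1.581 tilt [-0.     0.001] tcp [0.5349 0.1008 0.0948] F [-4.6  0.6  8. ] Ftool [ 0.7 -4.6 -8. ] M [ 0.12  0.71 -0.18]
j6 2.691 yaw 0.636 tilt [0. 0.] tcp [0.5351 0.1007 0.0939] F [-3.9  0.2  7.5] Ftool [-3.  -2.4 -7.5] M [-0.14  0.75 -0.15]
clock: 16.4
tcp_pos: [0.5352, 0.1006, 0.0936]
tool_rot: [0.983, 0.183, 0.0, -0.0]
ft_force: [-4.7, 0.4, 8.0]
opening: 0.537
j6 2.958 yaw 0.369 tilt [0.001 0.   ] tcp [0.5352 0.1006 0.0936] F [-4.7  0.4  8. ] Ftool [-4.2 -2.1 -8. ] M [-0.21  0.73 -0.2 ]
```

View pics/w6.png

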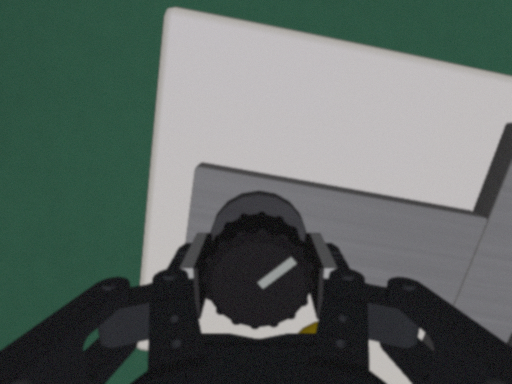

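View pics/s6.png

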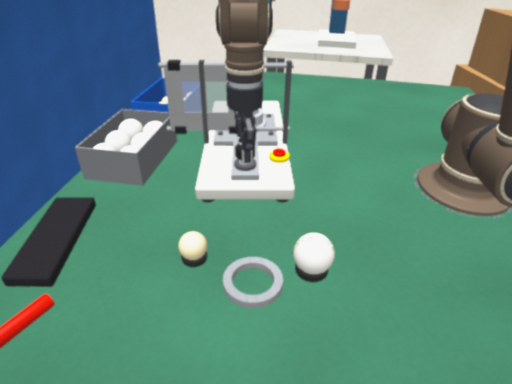

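w6: pads still on the knob, with the line running from (262,287) to (297,260). It sits about 76° from its w5 angle, where the 1.2 rad (69°) of regrip predicts 69°, so nothing obvious slipped. s6: ball, core and ring are at their starting pixels and the button is clear. Handing in.

```bash
python3 s.py; python3 -c "
from station import bot; print(bot.hand_in()); o=bot.get_obs(); print(o['opening'],abs(o['joint_velocities']).max())"
```

```text
j6 2.958 yaw 0.369 tilt [0.001 0.   ] tcp [0.5352 0.1007 0.0936] F [-4.4 -0.3  7.6] Ftool [-4.2 -1.3 -7.6] M [-0.11  0.81 -0.21]
the job is handed in; nothing more can be done
None
the job is handed in; nothing more can be done
```

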